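Fit the grater insert teeth-up

TASK

The green grater insert is lying on the counter with its steel teeth down. Turn it over and seat it in the pocket of the white grater box with the steel teeth facing up, lying flat and fully home, then let go. Leave the apple, the peeler, the flour jar and the glass tumbler where they are.

Things in the scene. Friction and masses are not known exactly. Their poses are not given: they have to be found in the camera images.
- insert: Loose green plastic grater insert, 72 (x) x 60 (y) x 16 mm (z), 90 g, origin at its centre. +z points out of the plain green back, -z out of the face with the steel plate and teeth, recessed inside a 7 mm rim, so it rests flat on either face. Starts on the counter, teeth down (+z up). It can stand by itself on any narrow edge.
- grater_box: White grater box with two green stripes, fixed, 240 (x) x 110 (y) x 45 mm high; origin at the centre of its underside. Mid-deck pocket 76 (x) x 64 (y) x 11 mm deep, floor at 34 mm. Two finger scoops 50 mm wide in x run from the pocket out through both long sides (+y, -y), floor at 26 mm, so fingers can hold the insert by its 60 mm width as it goes in. Seated insert: top at 50 mm.
- pocket (a point): Centre of the pocket's floor, 34 mm above the counter; axes as the grater box (x along the 76 mm side, y along the 64 mm side, z up). A seated insert has its origin 8 mm above this point; either end may point either way.
- jar: Bystander: closed clear flour jar with a wooden lid, 94 mm across, 140 mm high, standing; origin at the centre of its underside.
- tumbler: Bystander: glass tumbler, 72 mm across the rim, 95 mm high, standing; origin at the centre of its underside.
- apple: Bystander: green apple, 76 mm across, 68 mm high; origin at the centre of its underside.
- peeler: Bystander: Y-shaped peeler with a yellow and green handle, lying on the counter, about 42 mm (x) by 160 mm (y), 18 mm high; origin on its underside, 10 mm towards the blade (+y) from its middle.
Mind the look-alikes: they are no part of the job. Of the things that look like the insert, the largest one is meant.

How it is judged:
At the end, for the whole second after the job is handed in: The insert is at rest teeth up, within 0.06 rad of level, in the pocket: centre within 4 mm sideways and at most 1.8 mm above its seated height, square with the box within 0.1 rad, either end first. Jar, tumbler, apple and peeler are within 30 mm of their starts (x of insert in the frame of pocket between -0.004 and 0.004 m and y of insert in the frame of pocket between -0.004 and 0.004 m and z of insert in the frame of pocket between 0.0055 and 0.0098 m and angle between insert's own z axis and vertical above 3.08 rad and angle between the x axis of insert and the x axis of grater_box, either way round below 0.1 rad and linear speed of insert below 0.01 m/s and angular speed of insert below 0.1 rad/s and distance of each of jar, tumbler, apple, peeler from where it was at the start of the episode below 0.03 m); the robot touches nothing.
It fails at once if the jar is knocked away: moved 30 mm or more, or tipped (distance of jar from where it was at the start of the episode above 0.03 m or angle between jar's own z axis and vertical above 0.5 rad).
It fails at once if the tumbler is knocked away: moved 30 mm or more, or tipped (distance of tumbler from where it was at the start of the episode above 0.03 m or angle between tumbler's own z axis and vertical above 0.5 rad).
It fails at once if the apple is knocked away: moved 30 mm or more, or tipped (distance of apple from where it was at the start of the episode above 0.03 m or angle between apple's own z axis and vertical above 0.5 rad).
It fails at once if the peeler is knocked away: moved 30 mm or more, or tipped (distance of peeler from where it was at the start of the episode above 0.03 m or angle between peeler's own z axis and vertical above 0.5 rad).
It also fails if it takes over 62 s, if anything falls off the work surface, if the arm or the gripper's body presses on something with over 40 N, if the wrist force passes 120 N, or if a joint passes its speed limit or range.

ROBOT

A 6-joint arm with a two-finger parallel gripper is mounted at the origin on the work surface. World frame = base frame: x ahead of the robot, y to its left, z up, the work surface at z = 0. Lengths are in m, angles in rad, forces in N, time in s.
With the tool pointing down it reaches from about 0.3 to 0.875 m from the base axis. Payload 6.4 kg.
Tool frame: the origin (TCP) lies midway between the tips of the shut fingers; the grasp point (between the pads) lies 19 mm behind it; x points along the fingers, y is the direction in which the jaws open and shut, and the axes are right-handed (so a half turn about x gives the same grasp; the last joint's range is limited). The gripper opens to 85 mm and grips with 20 to 120 N. Pads are 22 mm wide; open, the fingers measure 114 mm over their backs; the gripper's body (76 mm by 85 mm) begins 54 mm behind the grasp point. The pads swing forward as they close: fully open they stand 13 mm farther back than shut.
Start: joints at [1.056, 0.181, 1.607, -0, 1.354, -0.206], TCP at [0.175, 0.548, 0.231] pointing down, gripper open.
Joint ranges: [-2.99, 2.99], [-0.89, 2.07], [0.3, 2.58], [-1.14, 4.28], [0, 2.63], [-3.12, 3.12]. Speed limits (rad/s): [2.57, 2.57, 3.01, 3.14, 3.14, 3.14].

INTERFACE

Orientations are given as a unit quaternion [w, x, y, z].
In Python, from bench import ctrl gives the robot as it stands.
- The arm moves only by the tool step_arm, never from a script. Its argument "motion" is a list of rows, each a list of 7 numbers: the shift along the tool's x, y, z in mm, then the turn, a rotation vector about the tool's x, y, z in degrees, then the closure in counts, from 0 (fully open) to 255 (shut). In form: [[tx, ty, tz, rx, ry, rz, hand], ...]. A call has 1 to 10 rows; each row is the pose to reach, as a shift and turn from the pose commanded when the call began, along the tool's axes at that moment; what a row does not reach only later rows make up. A row lasts 1/8 s, in which the tool goes at most 62.5 mm and 10.7 degrees, less where a joint would pass 70% of its speed; a pose out of reach is approached as far as the arm can. A call with a gripper value outside its range is refused whole. The fingers move at their own pace and stop on an object; the grip force is fixed at half the most. Time passes only in rows, so rows that repeat a pose let the fingers close. It gives the time, the measured TCP pose, the force and the opening at its end, in the units of the state.
- ctrl.get_obs(): the state, without advancing time (a new reading comes with each control period).
- ctrl.camera(name): name is "scene" or "top" or "wrist"; returns (picture, depth): 420x560x3 uint8, red, green, blue; 420x560 float32, m along the optical axis (not along the pixel's ray), 0 where there is no reading.
- ctrl.camera_info(name): a dict with "fx", "fy", "cx", "cy" (pixels), "T" (4x4, takes a point from camera to world coordinates); the wrist camera has in their place "hand_eye" (4x4, takes a point from camera to tool coordinates, whose origin is the TCP and whose axes are the tool frame's). Camera axes: x right, y down, z forward; pixel columns grow to the right and rows downward; lengths in m; the calibration is good to about 2 mm. The wrist camera is an equidistant fisheye: a pixel r from the principal point sees the ray r / f radians off the axis. A picture is of the moment at which its call begins: read the wrist's pose just before it. camera_info takes no time and is no camera call.
- ctrl.hand_in(): hands the job in, once; it reports no verdict.
The state is a dict: "time_s": time; "q": joint angles; "dq": joint speeds; "joint_efforts": joint torques, N m; "eef_pos": TCP position; "eef_rot": TCP orientation; "wrist_force": force on the tool from outside, world axes, zero at the start; "torque": the same for the moment, N m; "opening": opening from 0.0 (shut) to 1.0 (fully open).
Only numpy, scipy, OpenCV 4.12 (cv2) and the standard library are available. Lean on these libraries where they do the work, as an engineer would, in place of code of your own. Each camera call takes 0.05 s, during which the arm holds its last target. There are 200 camera calls.

## Working session

There is one attempt and no reset: what is moved stays moved. The work goes in short steps, Python scripts to look and compute and a tool call to move; the robot and the scene stay as the last step left them, time stands still between calls to the robot, and variables do not carry over. Pictures are saved under pics/ and viewed, about 8 in all and at most 12, crops included, and the job is handed in when it is done.

Besides the shell and the picture viewer there is one more tool, called after "Emit:" as name([rows], argument=value, ...), one row to a line, values as JSON. step_arm: Moves the arm, as the interface text tells. Its arguments: {"type":"object","properties":{"motion":{"type":"array","items":{"type":"array","items":{"type":"number"}}}},"required":["motion"]}

```bash
mkdir -p pics; ls
cat > h.py <<'E'
import numpy as np, cv2
from bench import ctrl
from scipy.spatial.transform import Rotation as R
def rot(q): return R.from_quat([q[1],q[2],q[3],q[0]])
def cloud(name,d):
    i=ctrl.camera_info(name); v,u=np.mgrid[:d.shape[0],:d.shape[1]]
    P=np.stack([(u-i['cx'])/i['fx']*d,(v-i['cy'])/i['fy']*d,d],-1)
    return P@i['T'][:3,:3].T+i['T'][:3,3]
E
python3 - <<'E'
from h import *
for n in("top","scene"):
    p,d=ctrl.camera(n); cv2.imwrite(f"pics/{n}.png",p[:,:,::-1]); np.save(f"{n}_d.npy",d); np.save(f"{n}_p.npy",p)
    print(n,ctrl.camera_info(n))
o=ctrl.get_obs();print(o)
E
```

```text
pics
top {'fx': 486.14986004651655, 'fy': 486.14986004651655, 'cx': 277.31532163615225, 'cy': 207.31105926306589, 'T': array([[-0.00409269, -0.98934003,  0.1455663 ,  0.4103577 ],
       [-0.99999002,  0.00430963,  0.00117498,  0.01584059],
       [-0.00178979, -0.14556004, -0.9893478 ,  1.04567497],
       [ 0.        ,  0.        ,  0.        ,  1.        ]])}
scene {'fx': 461.0029675745648, 'fy': 461.0029675745648, 'cx': 287.1499799832576, 'cy': 212.1939721622791, 'T': array([[-0.27116714,  0.7936665 , -0.54457495,  1.19225611],
       [ 0.96238148,  0.23357326, -0.13879993,  0.19256286],
       [ 0.01703729, -0.56172682, -0.82714733,  0.99689224],
       [ 0.        ,  0.        ,  0.        ,  1.        ]])}
{'time_s': 0.1, 'q': array([ 1.05568104e+00,  1.81462054e-01,  1.60791496e+00, -1.07537155e-06,
        1.35379402e+00, -2.06324790e-01]), 'dq': array([-0.00075692, -0.00052296, -0.00204279, -0.0018257 ,  0.00148044,
       -0.00017807]), 'joint_efforts': array([-3.58190673e-04, -4.45871794e+01, -3.52240956e+01, -2.44062085e-04,
        4.05168932e-03,  7.14063987e-06]), 'eef_pos': array([0.17449307, 0.54736206, 0.23047352]), 'eef_rot': array([ 0.69849873,  0.10821832,  0.69889195, -0.10926284]), 'wrist_force': array([ 0.5966272 , -0.24935538, -0.10151904]), 'torque': array([-0.04484377,  0.07446203, -0.03833259]), 'opening': 1.0028877156526754}
```

View pics/top.png

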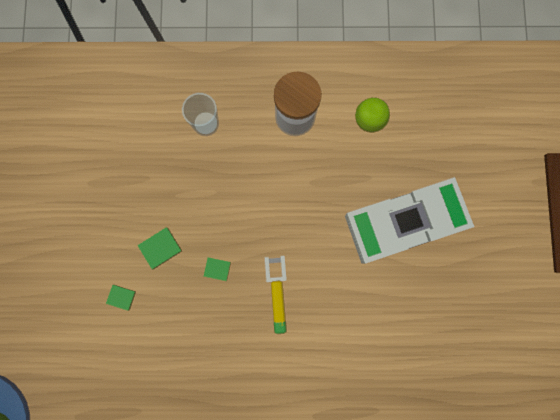

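View pics/scene.png

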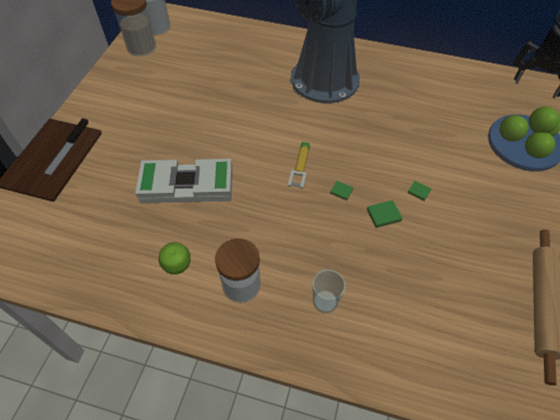

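The top view shows the large green insert at about (160,248), with two smaller look-alikes at (121,297) and (217,269). The box is at (410,220) with its pocket in the middle and its scoops roughly up and down in the image. The jar is at (297,100), the tumbler at (203,113), the apple at (372,115) and the peeler at (277,295).

```bash
cat >> h.py <<'E'
def onplane(name,uv,z):
    i=ctrl.camera_info(name); uv=np.atleast_2d(uv).astype(float)
    r=np.c_[(uv[:,0]-i['cx'])/i['fx'],(uv[:,1]-i['cy'])/i['fy'],np.ones(len(uv))]@i['T'][:3,:3].T
    c=i['T'][:3,3]; return c+r*((z-c[2])/r[:,2])[:,None]
def rect(P):
    (c,s,a)=cv2.minAreaRect((P[:,:2]*1000).astype(np.float32)); return np.round(c,1),np.round(s,1),round(a,1)
E
python3 - <<'E'
from h import *
for n in("top","scene"):
    p=np.load(n+"_p.npy"); C=cloud(n,np.load(n+"_d.npy"))
    hsv=cv2.cvtColor(p,cv2.COLOR_RGB2HSV)
    g=cv2.inRange(hsv,(55,100,60),(80,255,255))
    for c in cv2.findContours(g,0,cv2.CHAIN_APPROX_NONE)[0]:
        if cv2.contourArea(c)<150: continue
        m=np.zeros_like(g);cv2.drawContours(m,[c],-1,1,-1)
        z=np.median(C[m>0][:,2])
        print(n,c.reshape(-1,2).mean(0),"z",z.round(4),"rect",rect(onplane(n,c.reshape(-1,2),z)), "cloud",rect(C[(m>0)&(abs(C[...,2]-z)<.004)]))
    # box top: points with z .040-.052 near
    for lo,hi in((.041,.05),(.03,.038),(.022,.029)):
        m=(C[...,2]>lo)&(C[...,2]<hi)&(C[...,1]<-.1)&(C[...,1]>-.45)&(C[...,0]>.25)&(C[...,0]<.55)
        m=cv2.morphologyEx(m.astype(np.uint8),cv2.MORPH_OPEN,np.ones((3,3)))
        if m.sum()>20:
            cs=max(cv2.findContours(m,0,1)[0],key=cv2.contourArea); mm=np.zeros_like(m);cv2.drawContours(mm,[cs],-1,1,-1)
            print(n,lo,m.sum(),rect(C[(m&mm)>0]),np.median(C[m>0][:,2]))
E
```

```text
top [120.35526316 297.07894737] z 0.0109 rect (array([374.3, 347.1]), array([48.7, 39.3]), 72.1) cloud (array([374.1, 347.3]), array([48.8, 39.5]), 72.2)
top [216.55263158 268.53947368] z 0.0108 rect (array([432.3, 145.9]), array([48. , 38.6]), 77.9) cloud (array([432.6, 145.9]), array([47.7, 38.6]), 78.8)
top [158.81188119 247.78217822] z 0.0158 rect (array([476.7, 268.1]), array([58.7, 70.9]), 32.7) cloud (array([476.6, 268.1]), array([59. , 71.3]), 33.0)
top [367.00970874 233.76699029] z 0.045 rect (array([ 501.7, -167.7]), array([87.6, 27.9]), 18.1) cloud (array([ 501.9, -167.9]), array([87.8, 28.6]), 17.7)
top [452.95 205.42] z 0.0447 rect (array([ 560.7, -348.2]), array([87.1, 28.1]), 18.1) cloud (array([ 560.6, -347.9]), array([87.2, 29.7]), 18.2)
top 0.041 2821 (array([ 508.2, -189.3]), array([109.9,  95.2]), 17.9) 0.04441179640959225
top 0.03 731 (array([ 530.7, -260. ]), array([54.7, 74. ]), 18.0) 0.03361854608411052
top 0.022 236 (array([ 492.6, -275.2]), array([26.6, 47.2]), 19.9) 0.025218746735953812
scene [384.34939759 212.60240964] z 0.0175 rect (array([477.2, 269.1]),
[... 182 characters left out ...]
) cloud (array([373.5, 347.5]), array([46.7, 42.2]), 71.2)
scene [341.42 189.48] z 0.0124 rect (array([432.1, 146.6]), array([47.9, 40.9]), 77.8) cloud (array([431.3, 147. ]), array([48.3, 42.2]), 76.3)
scene [147.38571429 176.45714286] z 0.0469 rect (array([ 559.2, -348.5]), array([87., 27.]), 17.9) cloud (array([ 559.4, -348.6]), array([88.5, 27.5]), 18.5)
scene [220.39705882 174.5       ] z 0.0471 rect (array([ 500.4, -167.9]), array([84.8, 26.6]), 18.2) cloud (array([ 500.3, -168. ]), array([89.9, 26.9]), 18.2)
scene 0.041 1328 (array([ 505.3, -186.1]), array([113.5,  90.7]), 18.1) 0.04656403413256971
scene 0.03 295 (array([ 526.1, -259.5]), array([49.8, 80.3]), 3.9) 0.035186440209509895
```

```bash
cat >> h.py <<'E'
D=np.pi/180
def pose(jaw,tilt):
    """tool rotation: jaw (tool y) along world angle jaw deg; tilt deg from down, + = pointing towards jaw+90"""
    y=np.array([np.cos(jaw*D),np.sin(jaw*D),0]); h=np.array([-y[1],y[0],0])
    x=np.cos(tilt*D)*np.array([0,0,-1])+np.sin(tilt*D)*h
    return R.from_matrix(np.c_[x,y,np.cross(x,y)])
def go(p,Rt):
    o=ctrl.get_obs(); R0=rot(o['eef_rot'])
    rv=(R0.inv()*Rt).as_rotvec(degrees=True)
    print("shift",np.round(R0.inv().apply(np.array(p)-o['eef_pos'])*1000,1),"turn",np.round(rv,1),"deg",round(np.linalg.norm(rv),1))
def st():
    o=ctrl.get_obs(); print(o['time_s'],"q",o['q'].round(2),"p",o['eef_pos'].round(4),"F",o['wrist_force'].round(1),"open",round(o['opening'],3)); return o
E
python3 - <<'E'
from h import *
o=st(); print(rot(o['eef_rot']).as_matrix().round(3))
h=np.array([np.cos(123*D),np.sin(123*D)]); c=np.array([.4767,.2684])+.0127*h
print(c)
for j in(33,213):
  print(j); t=45 if j==33 else -45
  go([*c,.12],pose(j,t)); a=pose(j,t).as_matrix()[:,0]; print(a)
E
```

```text
0.1 q [ 1.06  0.18  1.61 -0.    1.35 -0.21] p [0.1745 0.5474 0.2305] F [ 0.6 -0.2 -0.1] open 1.003
[[-0.001  0.304  0.953]
 [-0.001  0.953 -0.304]
 [-1.    -0.002 -0.   ]]
[0.46978308 0.27905112]
33
shift [ 110.6 -165.7  362.9] turn [37.2 43.2 15.5] deg 59.1
[-0.38511795  0.59302965 -0.70710678]
213
shift [ 110.6 -165.7  362.9] turn [-131.6  -19.6   54.5] deg 143.8
[-0.38511795  0.59302965 -0.70710678]
```

Run:
```python
from h import *
a=pose(33,45).as_matrix()[:,0]
go(np.array([.4698,.2791,.006])-.11*a,pose(33,45))
```

```text
shift [ 146.9 -214.9  423.1] turn [37.2 43.2 15.5] deg 59.1
```

Emit:
step_arm([
  [60,-100,200,20,23,8,0],
  [146.9,-214.9,423.1,37.2,43.2,15.5,0],
  [146.9,-214.9,423.1,37.2,43.2,15.5,0],
  [146.9,-214.9,423.1,37.2,43.2,15.5,0],
  [146.9,-214.9,423.1,37.2,43.2,15.5,0],
  [146.9,-214.9,423.1,37.2,43.2,15.5,0],
  [146.9,-214.9,423.1,37.2,43.2,15.5,0],
  [146.9,-214.9,423.1,37.2,43.2,15.5,0],
  [146.9,-214.9,423.1,37.2,43.2,15.5,0],
  [146.9,-214.9,423.1,37.2,43.2,15.5,0],
])

```text
time_s: 1.35
eef_pos: [0.5117, 0.2148, 0.084]
eef_rot: [0.335, 0.441, 0.812, -0.182]
wrist_force: [1.0, -0.1, 1.6]
opening: 0.997
```

Run:
```python
from h import *
st(); go(np.array([.4698,.2791,.006]),pose(33,45))
p,d=ctrl.camera("wrist"); cv2.imwrite("pics/w1.png",p[:,:,::-1]); print(ctrl.camera_info("wrist"))
```

```text
1.35 q [-0.15  0.61  1.57  0.56  1.55 -0.91] p [0.5117 0.2148 0.084 ] F [ 1.  -0.1  1.6] open 0.997
shift [109.4  -0.2   1.1] turn [-0.  -0.1 -0. ] deg 0.1
{'fx': 325.19226210127806, 'fy': 325.19226210127806, 'cx': 280.5983263149294, 'cy': 207.31970566721947, 'hand_eye': array([[ 4.16810447e-04, -3.05919232e-01,  9.52057377e-01,
        -1.43210503e-01],
       [ 9.99999550e-01,  9.38501810e-04, -1.36236019e-04,
        -4.09221865e-04],
       [-8.51830354e-04,  9.52057006e-01,  3.05919485e-01,
        -7.85678110e-02],
       [ 0.00000000e+00,  0.00000000e+00,  0.00000000e+00,
         1.00000000e+00]])}
```

View pics/w1.png

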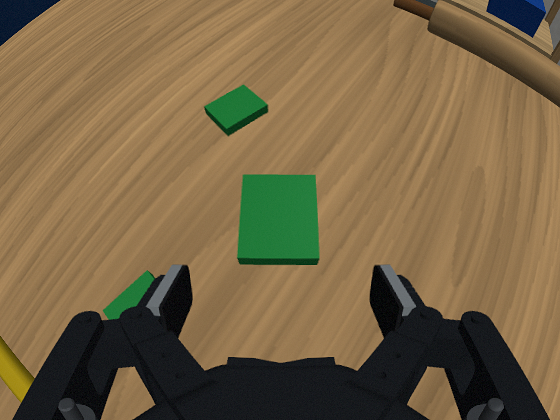

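The insert sits centred between the open fingers, spanning about (238–320, 175–263). I'll advance and grip.

Emit:
step_arm([
  [50,0,0,0,0,0,0],
  [85,0,0.5,0,0,0,0],
  [100,0,1,0,0,0,0],
  [109,0,1,0,0,0,0],
  [109,0,1,0,0,0,0],
])

```text
time_s: 2.02
eef_pos: [0.4712, 0.2789, 0.0072]
eef_rot: [0.337, 0.441, 0.812, -0.182]
wrist_force: [-0.2, -0.5, -0.4]
opening: 1.0
```

Emit:
step_arm([
  [0,0,0,0,0,0,60],
  [0,0,0,0,0,0,120],
  [0,0,0,0,0,0,160],
  [0,0,0,0,0,0,200],
  [0,0,0,0,0,0,255],
  [0,0,0,0,0,0,255],
  [0,0,0,0,0,0,255],
])

```text
time_s: 2.9
eef_pos: [0.4724, 0.2781, 0.0078]
eef_rot: [0.337, 0.442, 0.811, -0.181]
wrist_force: [1.2, -2.5, 6.0]
opening: 0.681
```

Run:
```python
from h import *
st(); go(np.array([.4698,.2791,.006]),pose(33,45))
p,d=ctrl.camera("wrist"); cv2.imwrite("pics/w2.png",p[:,:,::-1])
```

```text
2.9 q [-0.05  0.69  1.65  0.63  1.38 -0.94] p [0.4724 0.2781 0.0078] F [ 1.2 -2.5  6. ] open 0.681
shift [ 2.9 -1.7 -0.3] turn [ 0.1  0.  -0.2] deg 0.2
```

View pics/w2.png

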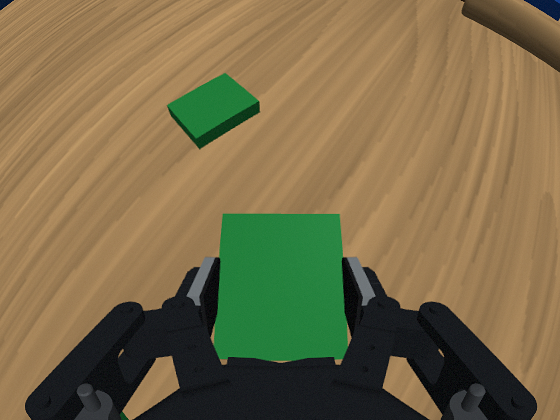

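Run:
```python
from h import *
o=st(); R0=rot(o['eef_rot']); t=R0.inv().apply(np.array([.4767,.2684,.008])-o['eef_pos']); print("insert in tool mm",t*1000)
Rt=pose(33,-45)
for z in(.10,.0365):
    go(np.array([.51,.22,z])-Rt.apply(t),Rt)
print(R0.inv().apply([0,0,.06])*1000)
```

```text
2.95 q [-0.05  0.69  1.65  0.63  1.38 -0.94] p [0.4724 0.2781 0.0078] F [ 0.4 -2.1  6. ] open 0.68
insert in tool mm [-7.54204895 -1.69010766  7.24129471]
shift [-106.9    1.9   -8.7] turn [ -0.1 -90.   -0.2] deg 90.0
shift [-62.    1.7  36.2] turn [ -0.1 -90.   -0.2] deg 90.0
[-42.42632873   0.19039715 -42.42605779]
```

Emit:
step_arm([
  [-21,0,-21,0,0,0,255],
  [-42,0,-42,0,-5,0,255],
  [-60,0,-50,0,-15,0,255],
  [-75,1,-45,0,-25,0,255],
  [-85,1,-40,0,-35,0,255],
  [-95,1,-30,0,-45,0,255],
  [-100,1,-25,0,-55,0,255],
  [-105,2,-20,0,-65,0,255],
  [-107,2,-15,0,-75,0,255],
  [-107,2,-9,0,-85,0,255],
])

```text
time_s: 4.2
eef_pos: [0.5113, 0.222, 0.09]
eef_rot: [0.798, 0.203, 0.368, -0.432]
wrist_force: [-0.7, -0.7, -1.5]
opening: 0.68
```

Run:
```python
from h import *
st();t=np.array([-7.5,0,7.2])/1000;Rt=pose(33,-45)
for z in(.06,.0365,.036): go(np.array([.51,.22,z])-Rt.apply(t),Rt)
p,d=ctrl.camera("scene"); cv2.imwrite("pics/s2.png",cv2.resize(p[60:340,200:560,::-1],(720,560)))
```

```text
4.2 q [ 0.57  0.44  1.77 -0.82  1.09  0.45] p [0.5113 0.222  0.09  ] F [-0.7 -0.7 -1.5] open 0.68
shift [ 31.6  -2.3 -25.2] turn [-0.2 -4.7 -0.2] deg 4.7
shift [ 49.5  -2.5 -40.4] turn [-0.2 -4.7 -0.2] deg 4.7
shift [ 49.9  -2.5 -40.7] turn [-0.2 -4.7 -0.2] deg 4.7
```

View pics/s2.png

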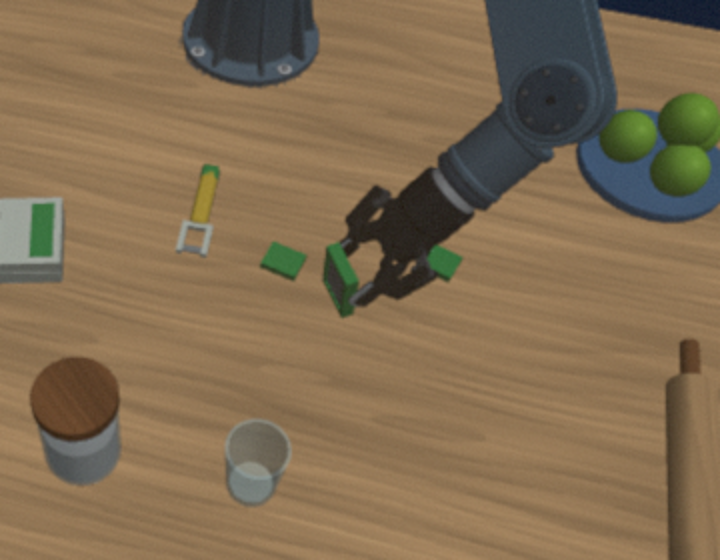

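The insert is held upright at (340,280) in the crop, teeth facing the peeler side. I'll lower it until it touches.

Emit:
step_arm([
  [20,-1,-15,0,-4.7,0,255],
  [32,-2,-25,0,-4.7,0,255],
  [42,-2,-34,0,-4.7,0,255],
  [47,-2,-38,0,-4.7,0,255],
  [49,-2,-40,0,-4.7,0,255],
  [50,-2,-41,0,-4.7,0,255],
  [50,-2,-41,0,-4.7,0,255],
])

```text
time_s: 5.12
eef_pos: [0.51, 0.2192, 0.0272]
eef_rot: [0.811, 0.184, 0.337, -0.441]
wrist_force: [-6.9, -0.2, 14.1]
opening: 0.678
```

Run:
```python
from h import *
st();t=np.array([-7.5,0,7.2])/1000;Rt=pose(33,-45)
go(np.array([.51,.22,.036])-Rt.apply(t),Rt)
```

```text
5.125 q [ 0.6   0.59  1.76 -0.94  1.06  0.63] p [0.51   0.2192 0.0272] F [-6.9 -0.2 14.1] open 0.678
shift [ 0.8  0.4 -1.5] turn [-0.2 -0.1  0. ] deg 0.2
```

Emit:
step_arm([
  [-0.5,0,0,0,0,0,60],
  [-0.5,0,0,0,0,0,30],
  [-0.5,0,0,0,0,0,0],
  [-0.5,0,0,0,0,0,0],
  [-0.5,0,0,0,0,0,0],
  [-20,0,0,0,0,0,0],
  [-50,0,0,0,0,0,0],
  [-90,0,0,0,0,0,0],
  [-110,0,0,0,0,0,0],
])

```text
time_s: 6.25
eef_pos: [0.4667, 0.287, 0.1046]
eef_rot: [0.812, 0.186, 0.338, -0.439]
wrist_force: [0.6, -0.0, 0.4]
opening: 1.001
```

Run:
```python
from h import *
st()
p,d=ctrl.camera("top"); C=cloud("top",d); g=cv2.inRange(cv2.cvtColor(p,cv2.COLOR_RGB2HSV),(55,100,60),(80,255,255))
m=(C[...,2]>.064)&(C[...,2]<.08)&(abs(C[...,0]-.51)<.06)&(abs(C[...,1]-.22)<.06)&(g>0)
print(m.sum(),rect(C[m]),np.median(C[m][:,2]))
v,u=np.nonzero(m); print(rect(onplane("top",np.c_[u,v],.072)))
cv2.imwrite("pics/t2.png",cv2.resize(p[180:340,60:260,::-1],(750,600)))
```

```text
6.25 q [ 0.74  0.49  1.71 -0.82  1.24  0.56] p [0.4667 0.287  0.1046] F [ 0.6 -0.   0.4] open 1.001
208 (array([511.1, 220.3]), array([58.8, 14.8]), 33.8) 0.07194722573641904
(array([511.4, 220.2]), array([58.5, 15.2]), 33.7)
```

View pics/t2.png

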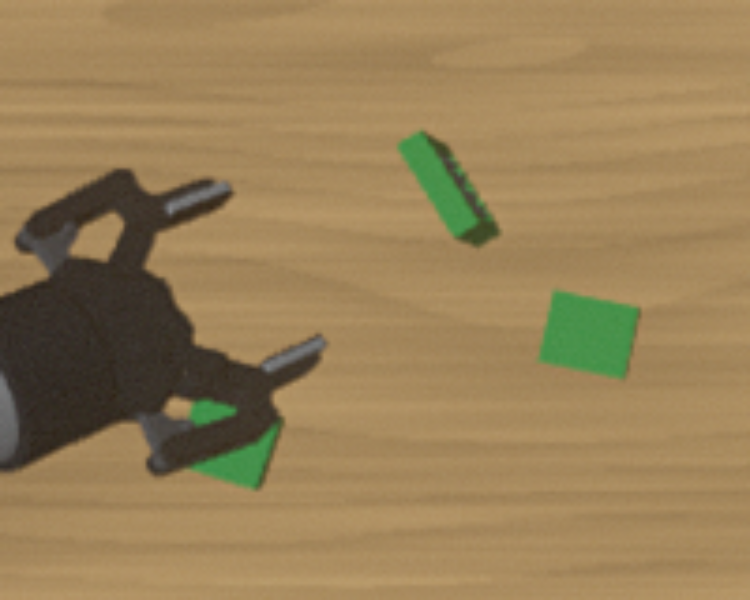

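Run:
```python
from h import *
Rt=pose(33.5,45); a=Rt.as_matrix()[:,0]; h=np.array([np.cos(-56.5*D),np.sin(-56.5*D),0])
T=np.array([.5112,.2203,.036])+.009*h+[0,0,.005]+.022*a
print(T)
go([.49,.25,.22],pose(33.5,0)); go([.54,.17,.2],Rt);go(T-.11*a,Rt)
```

```text
[0.50758131 0.22576725 0.02544365]
shift [-50.   -0.8 112.1] turn [-0.5 44.6 -0.2] deg 44.6
shift [ 30.5  -2.8 165.2] turn [-0.4 89.6 -0.4] deg 89.6
shift [108.8   0.4 106.8] turn [-0.4 89.6 -0.4] deg 89.6
```

Emit:
step_arm([
  [-30,0,30,0,5,0,0],
  [-60,0,60,0,15,0,0],
  [-60,-1,90,0,25,0,0],
  [-50,-1,112,0,35,0,0],
  [-35,-1,130,0,45,0,0],
  [-15,-1,145,0,55,0,0],
  [0,-2,155,0,65,0,0],
  [15,-2,160,0,75,0,0],
  [30,-2,165,0,85,0,0],
  [30,-2,165,-0.4,89.6,-0.4,0],
])

```text
time_s: 7.55
eef_pos: [0.5407, 0.1648, 0.1945]
eef_rot: [0.333, 0.439, 0.814, -0.185]
wrist_force: [-0.3, 0.4, -0.5]
opening: 1.0
```

Run:
```python
from h import *
st();Rt=pose(33.5,45); a=Rt.as_matrix()[:,0]; T=np.array([.5076,.2258,.0254])
go(T-.11*a,Rt);go(T,Rt)
```

```text
7.55 q [-0.21  0.51  1.46  0.53  1.77 -0.84] p [0.5407 0.1648 0.1945] F [-0.3  0.4 -0.5] open 1.0
shift [58.1  6.9 70.9] turn [-0.6 -0.3  0.1] deg 0.7
shift [168.1   7.   71.4] turn [-0.6 -0.3  0.1] deg 0.7
```

Emit:
step_arm([
  [20,3,40,0,0,0,0],
  [50,7,65,0,0,0,0],
  [58,7,71,-0.6,-0.3,0,0],
  [58,7,71,-0.6,-0.3,0,0],
  [58,7,71,-0.6,-0.3,0,0],
])

```text
time_s: 8.18
eef_pos: [0.552, 0.1632, 0.1073]
eef_rot: [0.342, 0.435, 0.813, -0.18]
wrist_force: [-0.4, -0.3, 0.4]
opening: 1.0
```

Run:
```python
from h import *
st();Rt=pose(33.5,45); T=np.array([.5076,.2258,.0254])
go(T,Rt)
p,d=ctrl.camera("wrist"); cv2.imwrite("pics/w3.png",p[:,:,::-1])
```

```text
8.175 q [-0.21  0.64  1.45  0.52  1.65 -0.92] p [0.552  0.1632 0.1073] F [-0.4 -0.3  0.4] open 1.0
shift [112.2  -2.4   2.7] turn [0.4 0.5 0. ] deg 0.6
```

View pics/w3.png

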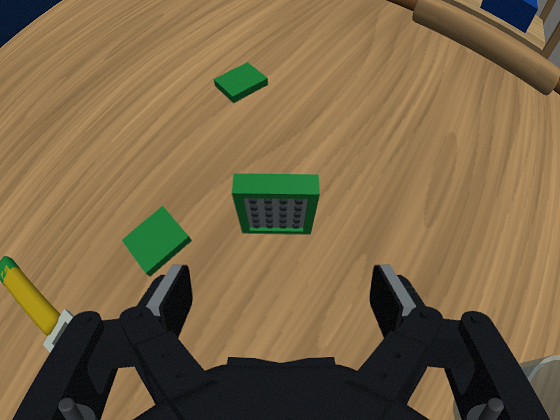

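The insert is standing at (275,203) with its teeth toward the camera. It's slightly left of centre, which matches the −2.4 mm correction.

Emit:
step_arm([
  [40,-2.4,2,0.4,0.5,0,0],
  [75,-2.4,2.7,0.4,0.5,0,0],
  [100,-2.4,2.7,0.4,0.5,0,0],
  [112,-2.4,2.7,0.4,0.5,0,0],
  [112,-2.4,2.7,0.4,0.5,0,0],
  [112,-2.4,2.7,0.4,0.5,0,0],
])

```text
time_s: 8.98
eef_pos: [0.508, 0.2253, 0.0251]
eef_rot: [0.337, 0.437, 0.814, -0.181]
wrist_force: [-0.4, 0.1, 0.3]
opening: 1.002
```

Run:
```python
from h import *
st();Rt=pose(33.5,45); T=np.array([.5076,.2258,.0254])
go(T,Rt)
```

```text
8.975 q [-0.13  0.71  1.57  0.57  1.47 -0.95] p [0.508  0.2253 0.0251] F [-0.4  0.1  0.3] open 1.002
shift [ 0.2 -0.  -0.7] turn [-0.  -0.1  0. ] deg 0.1
```

Emit:
step_arm([
  [0,0,0,0,0,0,60],
  [0,0,0,0,0,0,120],
  [0,0,0,0,0,0,160],
  [0,0,0,0,0,0,200],
  [0,0,0,0,0,0,255],
  [0,0,0,0,0,0,255],
  [0,0,0,0,0,0,255],
])

```text
time_s: 9.85
eef_pos: [0.5076, 0.2254, 0.0249]
eef_rot: [0.336, 0.437, 0.814, -0.181]
wrist_force: [1.1, -3.5, 6.5]
opening: 0.688
```

Run:
```python
from h import *
o=st(); R0=rot(o['eef_rot']); C=np.array([.5112,.2203,.036]); t=R0.inv().apply(C-o['eef_pos']); print(t*1000)
Rt=pose(18,-45)
print(R0.inv().apply([0,0,.15])*1000)
go(C+[0,0,.2]-pose(33.5,0).apply(t),pose(33.5,0)); go(np.array([.5308,-.2582,.20])-Rt.apply(t),Rt)
```

```text
9.85 q [-0.13  0.71  1.57  0.57  1.47 -0.95] p [0.5076 0.2254 0.0249] F [ 1.1 -3.5  6.5] open 0.688
[-12.2817541    0.15845067  -3.43386624]
[-105.88380128   -0.17844884 -106.24777072]
shift [-147.2   -0.2 -134. ] turn [ -0.1 -45.1   0.1] deg 45.1
shift [-421.4 -250.7  182. ] turn [ 17.2 -89.5   0.1] deg 91.1
```

Emit:
step_arm([
  [-30,0,-30,0,0,0,255],
  [-70,0,-70,0,-5,0,255],
  [-105,0,-105,0,-15,0,255],
  [-130,0,-125,0,-25,0,255],
  [-145,0,-134,0,-35,0,255],
  [-147,0,-134,0,-45,0,255],
  [-150,0,-130,0,-55,0,255],
  [-155,0,-125,0,-65,0,255],
  [-160,0,-120,0,-75,0,255],
  [-165,0,-115,0,-85,0,255],
])

```text
time_s: 11.1
eef_pos: [0.5269, 0.1966, 0.2227]
eef_rot: [0.799, 0.199, 0.371, -0.429]
wrist_force: [-1.1, -0.9, -1.1]
opening: 0.687
```

Run:
```python
from h import *
o=st(); t=np.array([-12.3,0,-3.4])/1000
Rt=pose(18,-45)
print("ins",o['eef_pos']+rot(o['eef_rot']).apply(t))
go(np.array([.5308,-.2582,.16])-Rt.apply(t),Rt)
```

```text
11.1 q [ 0.51  0.22  1.74 -0.75  1.23  0.21] p [0.5269 0.1966 0.2227] F [-1.1 -0.9 -1.1] open 0.687
ins [0.52109182 0.2054005  0.22989348]
shift [ 305.5 -251.2  254.8] turn [ 11.5  -4.8 -10.5] deg 16.3
```

Emit:
step_arm([
  [35,-28,28,1,0,-1,255],
  [70,-56,56,3,-1,-2,255],
  [105,-85,86,4,-2,-4,255],
  [140,-115,116,5,-2,-5,255],
  [175,-144,146,7,-3,-6,255],
  [210,-172,175,8,-3,-7,255],
  [245,-200,204,9,-4,-9,255],
  [280,-230,233,11,-4,-10,255],
  [305.5,-251.2,254.8,11.5,-4.8,-10.5,255],
  [305.5,-251.2,254.8,11.5,-4.8,-10.5,255],
])

```text
time_s: 12.35
eef_pos: [0.5319, -0.2711, 0.1504]
eef_rot: [0.745, 0.226, 0.312, -0.545]
wrist_force: [-0.1, -0.6, -0.1]
opening: 0.686
```

Run:
```python
from h import *
o=st(); t=np.array([-12.3,0,-3.4])/1000
Rt=pose(18,-45)
print("ins",o['eef_pos']+rot(o['eef_rot']).apply(t))
go(np.array([.5308,-.2582,.08])-Rt.apply(t),Rt)
p,d=ctrl.camera("wrist"); cv2.imwrite("pics/w4.png",p[:,:,::-1])
p,d=ctrl.camera("top"); C=cloud("top",d); 
m=(C[...,2]>.12)&(C[...,2]<.2)&(abs(C[...,0]-.53)<.09)&(abs(C[...,1]+.26)<.09)
g=cv2.inRange(cv2.cvtColor(p,cv2.COLOR_RGB2HSV),(55,100,40),(80,255,255))>0
print(rect(C[m&g]),np.percentile(C[m&g][:,2],[5,50,95])); 
A=np.c_[C[m&g][:,:2],np.ones((m&g).sum())]; print("slope",np.linalg.lstsq(A,C[m&g][:,2],rcond=None)[0])
cv2.imwrite("pics/t3.png",cv2.resize(p[120:320,300:540,::-1],(720,600)))
```

```text
12.35 q [-0.38  0.19  2.   -1.03  0.69  0.06] p [ 0.5319 -0.2711  0.1504] F [-0.1 -0.6 -0.1] open 0.686
ins [ 0.52854201 -0.26058124  0.1567825 ]
shift [ 53.5   3.3 -55. ] turn [-0.  -0.3  0.4] deg 0.5
(array([ 533.6, -271.4]), array([60. , 48.8]), 15.8) [0.15960775 0.16239755 0.16532011]
slope [-0.01084057  0.06289613  0.18596399]
```

View pics/t3.png

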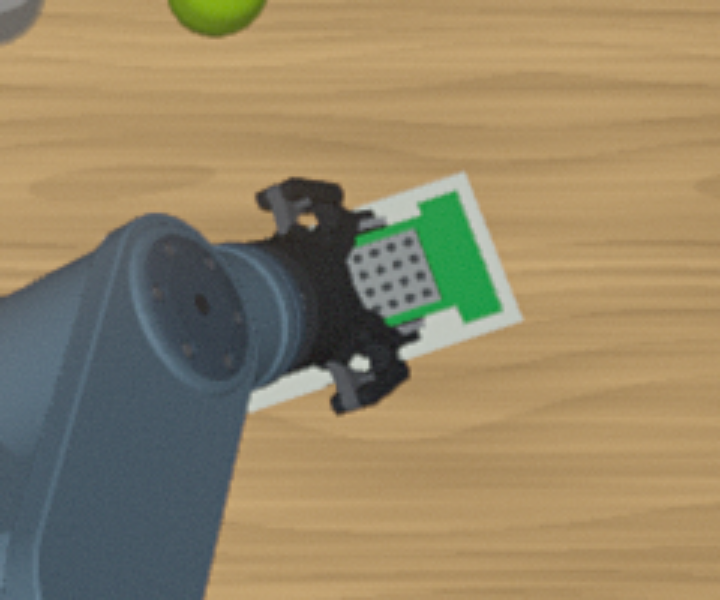

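The insert is teeth up over the box, with its rim and far edge visible at about (340–450, 220–320). I'll check its tilt and yaw in the hand more carefully.

```bash
cat > m.py <<'E'
from h import *
ex=np.array([np.cos(-72*D),np.sin(-72*D)]); ey=np.array([np.cos(18*D),np.sin(18*D)])
def meas(n,zlo,zhi,c=(.5308,-.2582)):
    p,d=ctrl.camera(n); C=cloud(n,d); g=cv2.inRange(cv2.cvtColor(p,cv2.COLOR_RGB2HSV),(50,90,40),(85,255,255))
    q=C[...,:2]-c; X=q@ex*1000; Y=q@ey*1000; Z=C[...,2]*1000
    m=((g>0)&(Z>zlo)&(Z<zhi)&(abs(X)<50)&(abs(Y)<45)).astype(np.uint8)
    for k in (0,1):
        mm=cv2.erode(m,np.ones((3,3)))>0 if k else m>0
        if mm.sum()<15: continue
        x,y,z=X[mm],Y[mm],Z[mm]; A=np.c_[x,y,np.ones(len(x))]; s=np.linalg.lstsq(A,z,rcond=None)[0]
        r=z-A@s; ok=abs(r)<1.5; s=np.linalg.lstsq(A[ok],z[ok],rcond=None)[0]
        print(n,k,mm.sum(),"slope deg",(s[:2]/D).round(2),"z0",s[2].round(1),"X",np.percentile(x,[1,99]).round(1),"Y",np.percentile(y,[1,99]).round(1),rect(np.c_[x,y]/1000))
E
python3 - <<'E'
from m import *
st()
for n in("top","scene"):
  meas(n,145,185)
E
```

```text
12.45 q [-0.37  0.19  2.   -1.03  0.69  0.06] p [ 0.5326 -0.2688  0.1508] F [-0.1 -0.6 -0.4] open 0.686
top 0 278 slope deg [-2.59  0.97] z0 163.6 X [-8.8 35.8] Y [-29.4  29. ] (array([13. , -0.1]), array([46.5, 59.4]), 1.0)
top 1 87 slope deg [-0.43  0.43] z0 162.7 X [-5.4 33.9] Y [-27.7  27.7] (array([14.3, -0.2]), array([55.5, 40.3]), 88.8)
scene 0 142 slope deg [-1.25 -2.92] z0 164.7 X [-37.2  33.3] Y [-30.4  39.9] (array([2.7, 2.4]), array([69.8, 72.3]), 74.6)
scene 1 25 slope deg [-0.98 -1.08] z0 164.3 X [-9.5 31. ] Y [-29.4  33.7] (array([19.8, -3.8]), array([69.1, 35.4]), 66.9)
```

Run:
```python
from m import *
o=st(); t=np.array([-12.3,0,-3.4])/1000; Rt=pose(18,-45)
i=o['eef_pos']+rot(o['eef_rot']).apply(t);print("ins",i,(i[:2]-[.5308,-.2582])@np.c_[ex,ey]*1000)
for z in(.08,.054,.044): go(np.array([.5308,-.2582,z])-Rt.apply(t),Rt)
```

```text
12.55 q [-0.37  0.19  2.   -1.03  0.69  0.06] p [ 0.5333 -0.2679  0.1513] F [-0.2 -0.1 -1.6] open 0.686
ins [ 0.52990333 -0.25734728  0.15763882] [-1.08807015 -0.58927852]
shift [ 55.9   0.8 -53.8] turn [ 0.1 -0.3  0.1] deg 0.3
shift [ 74.4   0.9 -72.1] turn [ 0.1 -0.3  0.1] deg 0.3
shift [ 81.5   0.9 -79.1] turn [ 0.1 -0.3  0.1] deg 0.3
```

Emit:
step_arm([
  [20,0,-20,0,0,0,255],
  [40,0.5,-39,0,0,0,255],
  [56,0.8,-54,0,0,0,255],
  [66,0.9,-64,0,0,0,255],
  [72,0.9,-70,0,0,0,255],
  [74.4,0.9,-72.1,0,0,0,255],
  [74.4,0.9,-72.1,0,0,0,255],
  [74.4,0.9,-72.1,0,0,0,255],
  [74.4,0.9,-72.1,0,0,0,255],
])

```text
time_s: 13.68
eef_pos: [0.5428, -0.2665, 0.0663]
eef_rot: [0.735, 0.235, 0.33, -0.544]
wrist_force: [0.5, 0.2, 0.0]
opening: 0.686
```

Run:
```python
from m import *
o=st(); t=np.array([-12.3,0,-3.4])/1000; Rt=pose(18,-45)
i=o['eef_pos']+rot(o['eef_rot']).apply(t);print("ins",i,(i[:2]-[.5308,-.2582])@np.c_[ex,ey]*1000)
for z in(.044,.042): go(np.array([.5308,-.2582,z])-Rt.apply(t),Rt)
meas("top",52,80)
p,d=ctrl.camera("scene"); cv2.imwrite("pics/s4.png",cv2.resize(p[120:240,110:260,::-1],(750,600),interpolation=cv2.INTER_CUBIC))
```

```text
13.675 q [-0.37  0.38  1.96 -1.14  0.63  0.22] p [ 0.5428 -0.2665  0.0663] F [0.5 0.2 0. ] open 0.686
ins [ 0.53972077 -0.25612325  0.0730686 ] [0.7815613  9.12590319]
shift [ 21.   -8.5 -19.6] turn [ 0.1 -2.7  1. ] deg 2.9
shift [ 22.4  -8.5 -20.9] turn [ 0.1 -2.7  1. ] deg 2.9
top 0 175 slope deg [-2.23 -0.59] z0 78.4 X [-6.4 35.7] Y [-18.8  39.4] (array([14.2, 10.1]), array([58.7, 43.6]), 89.3)
top 1 16 slope deg [-1.   -1.88] z0 78.4 X [ 3.8 33.2] Y [-16.8  35.5] (array([21.8, 12.1]), array([27.8, 57.2]), 12.6)
```

View pics/s4.png

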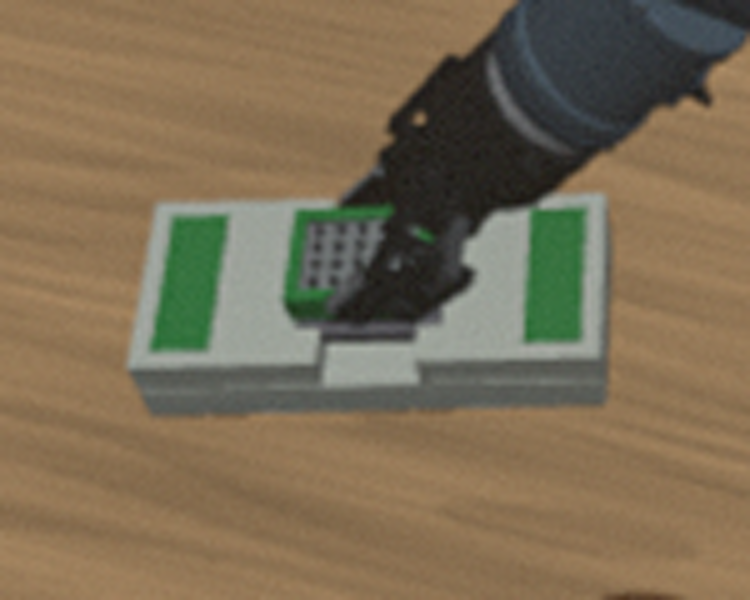

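Joint 4 is at its −1.14 limit in this pose, which pushed the arm about 9 mm off. The insert is still free above the deck. "Either end first" is allowed, so I'll lift, turn the tool half a turn clockwise and come in leaning the other way.

Run:
```python
from m import *
o=st(); t=np.array([-12.3,0,-3.4])/1000; P=np.array([.5308,-.2582,.2])
print(rot(o['eef_rot']).inv().apply([0,0,.08])*1000)
go(P-pose(18,0).apply(t),pose(18,0))
```

```text
13.775 q [-0.37  0.38  1.96 -1.14  0.63  0.22] p [ 0.5428 -0.2664  0.0661] F [-0.1  0.1 -0.7] open 0.686
[-59.18904644  -1.10850336  53.80918139]
shift [-95.2 -10.6  75.7] turn [-0.3 42.3  1. ] deg 42.3
```

Emit:
step_arm([
  [-30,-2,27,0,0,0,255],
  [-59,-4,53,0,5,0,255],
  [-80,-7,75,0,15,0,255],
  [-90,-10,75,0,25,0,255],
  [-95,-10,75,0,35,0,255],
  [-95,-10,75,0,42.3,1,255],
  [-95,-10,75,0,42.3,1,255],
  [-95,-10,75,0,42.3,1,255],
])

```text
time_s: 14.78
eef_pos: [0.5317, -0.2604, 0.186]
eef_rot: [0.571, 0.417, 0.571, -0.417]
wrist_force: [0.0, 1.6, -0.8]
opening: 0.684
```

Run:
```python
from m import *
o=st(); t=np.array([-12.3,0,-3.4])/1000; P=np.array([.5308,-.2582,.2])
for j in (18,-72): go(P-pose(j,0).apply(t),pose(j,0))
```

```text
14.775 q [-0.66  0.26  1.61  0.    1.27 -0.96] p [ 0.5317 -0.2604  0.186 ] F [ 0.   1.6 -0.8] open 0.684
shift [-1.7 -0.2  1. ] turn [-0.3 -0.  -0. ] deg 0.3
shift [-1.7 -3.6 -2.4] turn [89.7 -0.  -0. ] deg 89.7
```

Emit:
step_arm([
  [-2,-1,0,10,0,0,255],
  [-2,-1,-1,20,0,0,255],
  [-2,-2,-1,30,0,0,255],
  [-2,-2,-2,40,0,0,255],
  [-2,-3,-2,50,0,0,255],
  [-2,-3,-2,60,0,0,255],
  [-2,-3,-2,70,0,0,255],
  [-2,-4,-2,80,0,0,255],
  [-2,-4,-2,90,0,0,255],
])

```text
time_s: 15.9
eef_pos: [0.5276, -0.2584, 0.1883]
eef_rot: [0.107, 0.699, 0.107, -0.699]
wrist_force: [0.1, 1.2, -0.2]
opening: 0.686
```

Emit:
step_arm([
  [0,-1,0,10,0,0,255],
  [0,-1,-1,20,0,0,255],
  [0,-2,-1,30,0,0,255],
  [0,-2,-2,40,0,0,255],
  [0,-3,-2,50,0,0,255],
  [0,-3,-2,60,0,0,255],
  [0,-3,-2,70,0,0,255],
  [0,-3,-2,80,0,0,255],
  [0,-3,-2,90,0,0,255],
  [0,-3,-2,90,0,0,255],
])

```text
time_s: 17.15
eef_pos: [0.5287, -0.2551, 0.1884]
eef_rot: [-0.417, 0.572, -0.416, -0.572]
wrist_force: [1.1, 0.6, -0.6]
opening: 0.687
```

Run:
```python
from m import *
o=st(); t=np.array([-12.3,0,-3.4])/1000
P=np.array([.5308,-.2582,.15]); Rt=pose(-162,-45); go(P-Rt.apply(t),Rt)
```

```text
17.15 q [-0.65  0.25  1.62  0.    1.28  2.18] p [ 0.5287 -0.2551  0.1884] F [ 1.1  0.6 -0.6] open 0.687
shift [44.7 -1.   7.5] turn [ -0.1 -45.    0.1] deg 45.0
```

Emit:
step_arm([
  [0,0,0,0,-9,0,255],
  [0,0,2,0,-18,0,255],
  [10,0,4,0,-27,0,255],
  [20,-1,6,0,-36,0,255],
  [35,-1,7,0,-45,0,255],
  [44.7,-1,7.5,0,-45,0,255],
  [44.7,-1,7.5,0,-45,0,255],
  [44.7,-1,7.5,0,-45,0,255],
  [44.7,-1,7.5,0,-45,0,255],
])

```text
time_s: 18.27
eef_pos: [0.5285, -0.2492, 0.1465]
eef_rot: [0.545, -0.312, 0.225, 0.745]
wrist_force: [-0.8, 0.7, 0.8]
opening: 0.685
```

Run:
```python
from m import *
o=st(); t=np.array([-12.3,0,-3.4])/1000;Rt=pose(-162,-45)
i=o['eef_pos']+rot(o['eef_rot']).apply(t);print("ins",i,(i[:2]-[.5308,-.2582])@np.c_[ex,ey]*1000)
for z in(.08,.056): go(np.array([.5308,-.2582,z])-Rt.apply(t),Rt)
meas("top",135,185);
```

```text
18.275 q [-0.82  0.74  1.2   0.33  1.92  2.01] p [ 0.5285 -0.2492  0.1465] F [-0.8  0.7  0.8] open 0.685
ins [ 0.53181938 -0.25974338  0.15281294] [1.78285135 0.49255922]
shift [ 52.9   0.9 -50. ] turn [-0.  -0.2  0.3] deg 0.4
shift [ 70.    0.9 -66.9] turn [-0.  -0.2  0.3] deg 0.4
top 0 549 slope deg [2.56 0.73] z0 158.0 X [-34.5  38.1] Y [-28.  31.] (array([ 3.2, -5.1]), array([76. , 73.2]), 0.1)
top 1 214 slope deg [0.33 0.27] z0 157.8 X [-34.5  35.7] Y [-25.4  29.9] (array([0.9, 1.7]), array([71.1, 56.1]), 1.1)
```

Emit:
step_arm([
  [20,0,-19,0,0,0,255],
  [40,0.5,-38,0,0,0,255],
  [55,0.9,-52,0,0,0,255],
  [64,0.9,-61,0,0,0,255],
  [67,0.9,-64,0,0,0.3,255],
  [67,0.9,-64,0,0,0.3,255],
  [67,0.9,-64,0,0,0.3,255],
  [67,0.9,-64,0,0,0.3,255],
])

```text
time_s: 19.32
eef_pos: [0.5266, -0.2476, 0.0521]
eef_rot: [0.543, -0.309, 0.226, 0.747]
wrist_force: [0.3, -0.5, -1.4]
opening: 0.682
```

Run:
```python
from m import *
o=st(); t=np.array([-12.3,0,-3.4])/1000;Rt=pose(-162,-45)
meas("top",53,90); meas("scene",54,90)
o=st()
i=o['eef_pos']+rot(o['eef_rot']).apply(t);print("ins",i,(i[:2]-[.5308,-.2582])@np.c_[ex,ey]*1000)
for z in(.05,.044): go(np.array([.5308,-.2582,z])-Rt.apply(t),Rt)
p,d=ctrl.camera("top"); cv2.imwrite("pics/t5.png",cv2.resize(p[160:280,335:485,::-1],(750,600),interpolation=cv2.INTER_CUBIC))
```

```text
19.325 q [-0.82  0.86  1.2   0.31  1.8   1.97] p [ 0.5266 -0.2476  0.0521] F [ 0.3 -0.5 -1.4] open 0.682
top 0 201 slope deg [-1.18  1.1 ] z0 64.8 X [-18.5  34.8] Y [-28.7  29.9] (array([7.9, 0.4]), array([56.4, 59.9]), 1.2)
top 1 40 slope deg [0.36 1.34] z0 62.8 X [-11.5  33.1] Y [-26.5  28.8] (array([10.6,  0.5]), array([46.5, 55.7]), 2.2)
scene 0 157 slope deg [-0.13 -3.27] z0 65.0 X [-37.6  33. ] Y [-30.6  33.3] (array([-1.9,  1. ]), array([64.2, 72.4]), 88.1)
scene 1 29 slope deg [-5.03  0.28] z0 62.4 X [-35.3 -19.1] Y [-20.6  33. ] (array([-32.7,   4.9]), array([58.5, 15.2]), 75.9)
19.425 q [-0.82  0.86  1.2   0.31  1.8   1.97] p [ 0.5265 -0.2475  0.0519] F [ 0.2 -0.4 -0.5] open 0.685
ins [ 0.52991819 -0.25808923  0.05822196] [-0.37784753 -0.80442434]
shift [ 5.5 -0.8 -6.1] turn [-0.1 -0.   0. ] deg 0.1
shift [  9.8  -0.8 -10.3] turn [-0.1 -0.   0. ] deg 0.1
```

View pics/t5.png

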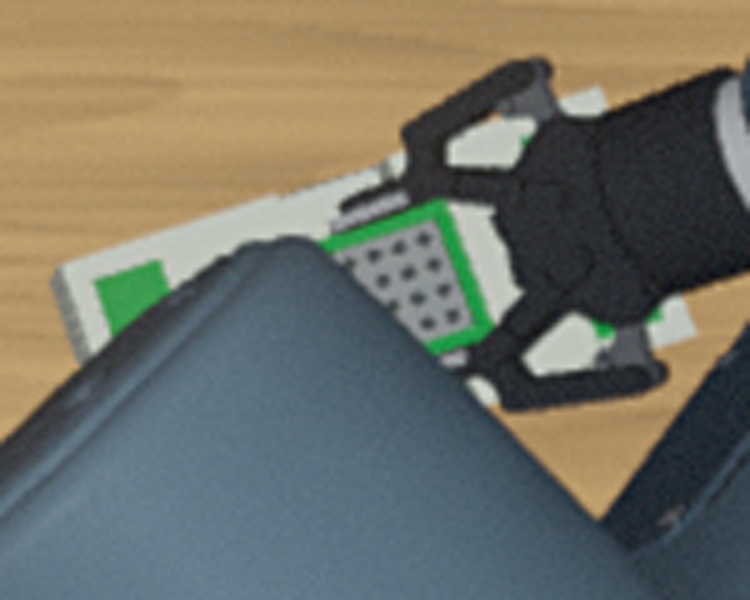

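The insert hangs square over the pocket, with its far edge at (470,270) and equal gaps to the fingers on both sides. Lowering gently.

Emit:
step_arm([
  [2,-0.4,-2,0,0,0,255],
  [4,-0.4,-4,0,0,0,255],
  [6,-0.4,-6,0,0,0,255],
  [7,-0.4,-7.5,0,0,0,255],
  [8,-0.4,-8.5,0,0,0,255],
  [8,-0.4,-8.5,0,0,0,255],
])

```text
time_s: 20.23
eef_pos: [0.5267, -0.2475, 0.0397]
eef_rot: [0.543, -0.309, 0.226, 0.747]
wrist_force: [-0.3, 0.0, -0.3]
opening: 0.687
```

Run:
```python
from m import *
o=st(); t=np.array([-12.3,0,-3.4])/1000;Rt=pose(-162,-45)
i=o['eef_pos']+rot(o['eef_rot']).apply(t);print("ins",i,(i[:2]-[.5308,-.2582])@np.c_[ex,ey]*1000)
for z in(.044,.042): go(np.array([.5308,-.2582,z])-Rt.apply(t),Rt)
meas("top",47.5,70)
```

```text
20.225 q [-0.82  0.88  1.2   0.31  1.78  1.96] p [ 0.5267 -0.2475  0.0397] F [-0.3  0.  -0.3] open 0.687
ins [ 0.53013462 -0.25804429  0.04593335] [-0.35370438 -0.58469208]
shift [ 1.1 -0.6 -1.6] turn [-0.1  0.1 -0. ] deg 0.2
shift [ 2.5 -0.6 -3. ] turn [-0.1  0.1 -0. ] deg 0.2
top 0 154 slope deg [-2.15  1.27] z0 52.2 X [-5.7 34.7] Y [-27.7  30.1] (array([24.5,  8.1]), array([37.5, 66.8]), 27.1)
top 1 28 slope deg [1.63 0.96] z0 50.2 X [-2.4 32.7] Y [-25.3  28.8] (array([24.8,  7.7]), array([30.9, 60.4]), 26.8)
```

Emit:
step_arm([
  [0.7,0,-0.8,0,0,0,255],
  [1.4,0,-1.5,0,0,0,255],
  [2.1,0,-2.2,0,0,0,255],
  [2.8,0,-3,0,0,0,255],
  [2.8,0,-3,0,0,0,255],
])

```text
time_s: 20.9
eef_pos: [0.5268, -0.2476, 0.0376]
eef_rot: [0.544, -0.308, 0.225, 0.748]
wrist_force: [-2.3, 0.3, 9.9]
opening: 0.686
```

Run:
```python
from m import *
o=st(); t=np.array([-12.3,0,-3.4])/1000
i=o['eef_pos']+rot(o['eef_rot']).apply(t);print("ins",i)
```

```text
20.9 q [-0.82  0.89  1.2   0.31  1.78  1.96] p [ 0.5268 -0.2476  0.0376] F [-2.3  0.3  9.9] open 0.686
ins [ 0.53023634 -0.25819227  0.04384426]
```

Emit:
step_arm([
  [-0.3,0,0.3,0,0,0,60],
  [-0.3,0,0.3,0,0,0,30],
  [-0.3,0,0.3,0,0,0,0],
  [-0.3,0,0.3,0,0,0,0],
  [-0.3,0,0.3,0,0,0,0],
  [-15,0,0,0,0,0,0],
  [-40,0,0,0,0,0,0],
  [-80,0,0,0,0,0,0],
  [-120,0,0,0,0,0,0],
  [-140,0,40,0,0,0,0],
])

```text
time_s: 22.15
eef_pos: [0.5483, -0.3176, 0.1621]
eef_rot: [0.544, -0.308, 0.226, 0.747]
wrist_force: [1.2, -0.7, -0.8]
opening: 1.0
```

Run:
```python
from m import *
o=st()
meas("top",46.5,70); meas("scene",48,70)
p,d=ctrl.camera("scene"); cv2.imwrite("pics/s6.png",cv2.resize(p[130:310,110:350,::-1],(800,600),interpolation=cv2.INTER_CUBIC))
```

```text
22.15 q [-0.86  0.86  0.97  0.32  2.04  2.01] p [ 0.5483 -0.3176  0.1621] F [ 1.2 -0.7 -0.8] open 1.0
top 0 182 slope deg [0.18 1.07] z0 49.2 X [-35.5  35.3] Y [-21.9  30.3] (array([-0.5,  2.5]), array([56.5, 71.9]), 89.5)
top 1 17 slope deg [ 0.33 -0.52] z0 50.1 X [-31.5  32.3] Y [-13.8  27.8] (array([ 8.6, 18.7]), array([36.5, 71.8]), 61.4)
scene 0 194 slope deg [-0.4  -0.47] z0 51.3 X [-36.6  34.8] Y [-29.8  33. ] (array([-1. ,  1.8]), array([72.5, 63.9]), 0.8)
scene 1 17 slope deg [ 0.75 -1.78] z0 51.6 X [-34.5  21.5] Y [-22.2  29.7] (array([-18.9,  17.1]), array([75.9, 38.4]), 43.4)
```

View pics/s6.png

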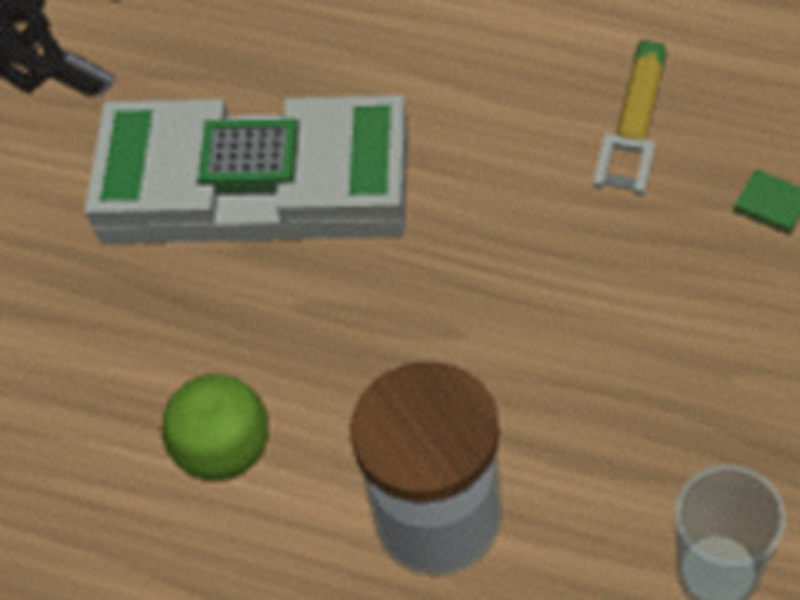

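The insert is seated in the pocket at (250,152), teeth up and square, with the gripper clear of everything and the bystanders in place. Handing in.

```bash
python3 -c "
from h import *
print(ctrl.hand_in()); st()"
```

```text
the job is handed in; nothing more can be done
None
the job is handed in; nothing more can be done
```

The green insert is seated in the grater box pocket, teeth up, and the job was handed in at about 22 s. I turned it over in two 90° steps: I stood it on its end, gripped it again from the teeth side, turned it the rest of the way, then lowered it in and let go.

**Problem on the way:** on the first approach to the pocket, joint 4 reached its range limit and the arm ended up about 9 mm to one side. I lifted clear without touching the box, turned the tool half a turn and placed the insert the other way round, which the task allows. The lowering then ended at light contact, about 10 N.

**Last checks, after letting go:**
- **Height:** the top of the insert measured 49–50 mm in the top camera, against 50 mm when seated. The scene camera read 51.3 mm, but it also reads the box deck about 1.7 mm too high.
- **Position and angle:** centre within about 2.5 mm of the pocket's, and square to within 1°. The sideways figure is uncertain because one edge was partly hidden from the top camera.
- **Level:** the full-outline fits gave 1.1° or less. The noisier fits on only 17 pixels disagreed, up to 1.8°.
- **Surroundings:** in the last picture the jar, tumbler, apple and peeler looked unmoved; I did not measure them. The open gripper was well clear of the box.

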